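# Tip a loading disc out of its nest and rack it

## Task

The aluminium loading disc lies flush in its grey nest on the lab bench, with no edge to hold. Press down its overhanging side over the well so that it tips up and stays leaning there by itself, then let go, pinch the raised edge and lift it out. Stand it on edge in the empty one of the two disc stands, lowering it until it rests in the cradle before letting go, and leave the other disc and everything else on the bench where it is.

Things in the scene. Friction and masses are not known exactly. Their poses are not given: they have to be found in the camera images.
- nest: Grey storage nest holding the disc, fixed to the bench; spans x -72..+60, y -63..+63 mm, 62 mm high. Origin on the bench under the tipping edge, z up; +x points to the left of the robot (yaw 0.8 to 1.6 rad). Pocket inside: x -62..+46, y -52..+52 mm, upright walls up to 62 mm, the two -x corners filled in.
- tip_edge (a point): Middle of the nest's tipping edge, which runs along the nest's y, 48 mm above the bench. On its -x side two flat lands at this height carry the disc (|y| from 25 to 52 mm, x -62..0); between them an open finger channel 50 mm wide, 40 mm deep. Axes as the nest's.
- well (a point): Centre of the floor of the nest's well, 8 mm above the bench. The well is the pocket's +x part: 46 mm long from the tipping edge (x 0) to the well wall (x +46 mm; its foot, up to 12 mm above the floor, stands 4 mm further in), 104 mm wide in y. A 22 mm thick fingertip centred 30 mm beyond the edge has pressed the disc far enough once it is some 7 mm below the lands.
- disc: Plain aluminium disc, 100 mm diameter, 14 mm thick, about 0.3 kg; origin at its centre, z its axis. Starts flat on the lands, top level with the rim, centre 5 to 9 mm to the -x side of the tipping edge. A few N pressed 15 to 35 mm beyond that edge tip it about the edge; past about 50 deg it drops on into the well and stays leaning, else it falls back flat.
- raised_edge (a point): Fixed point of the nest: where the middle of the disc's raised edge comes to be, within some 6 mm, when it leans: 23 mm to the -x side of the tipping edge, 46 mm above it, over the finger channel. The disc then leans 50 to 62 deg from level against the tipping edge, lower rim on the well floor near or at the foot of the well wall; its plane runs from here down to +x.
- empty_stand: The empty one of two alike grey stands, fixed; base 90 x 110 x 8 mm, origin on the bench under its centre, z up. It holds a disc on edge, the disc's axis along the stand's x, between two cheeks (90 mm long in y) 18 mm apart that rise to 44 mm above the bench and flare to about 32 mm apart at 59 mm.
- seat (a point): Where the centre of a disc seated in the empty stand lies: 60 mm above the bench over the stand's origin; the disc's top is then 110 mm up. It rests on two cross bars (10 mm thick, at the stand's y = +-30 mm, axes 14 mm above the bench). Axes as the stand's.
- full_stand: The other stand, same make, already holding a disc; origin and axes as for the empty one.
- stored_disc: Same kind of disc (100 mm diameter, 14 mm thick) standing upright and loose in the full stand; origin at its centre, x along its axis. Must be left alone.
- mouse: Bystander: black computer mouse 105 x 62 x 32 mm; origin under its centre on the table.
- petri: Bystander: round flat dish with green lid, 94 mm across, 20 mm high; origin under its centre.
- jar: Bystander: glass jar 70 mm across, 100 mm high; origin under its centre.
- cartridge: Bystander: white standing cartridge 48 mm across, 235 mm high; origin under its centre.
- grip_jaw: Bystander: dark steel specimen grip with two jaws, about 76 x 50 x 50 mm; origin under its centre.
- wrench: Bystander: flat wrench 180 mm long; origin under its middle.
There are look-alikes about, which are no part of the job. Leave any blue or brown look-alike of the disc alone.

How it is judged:
By the outcome, as a careful person would: the job done as asked, in the order asked, and still so for the second after the job is handed in, with the robot touching nothing.
It also fails if it takes over 53 s, if anything falls off the work surface, if the arm or the gripper's body presses on something with over 40 N, if the wrist force passes 120 N, or if a joint passes its speed limit or range.

## Robot

A 6-joint arm with a two-finger parallel gripper is mounted at the origin on the work surface. World frame = base frame: x ahead of the robot, y to its left, z up, the work surface at z = 0. Lengths are in m, angles in rad, forces in N, time in s.
With the tool pointing down it reaches from about 0.275 to 0.875 m from the base axis. Payload 12.5 kg.
Tool frame: the origin (TCP) lies at the very end of the fingers, on their centre line; the grasp point (between the pads) lies pinch_z behind it (pinch_z is the distance from the TCP to the grasp point, in m); z points along the fingers, x is the direction in which the jaws open and shut, and the axes are right-handed (so a half turn about z gives the same grasp; the last joint's range is limited). The gripper opens to 85 mm and grips with 20 to 120 N. Pads are 22 mm wide; open, the fingers measure 114 mm over their backs; the gripper's body (76 mm by 85 mm) begins 54 mm behind the grasp point. The pads swing forward as they close: fully open they stand 13 mm farther back than shut.
Start: joints at [1.059, 0.351, 1.652, -0, 1.139, -0.085], TCP at [0.228, 0.501, 0.231] pointing down, gripper open.
Joint ranges: [-2.75, 2.75], [-0.79, 2.1], [0.01, 2.65], [-1.57, 4.71], [0.07, 3.14], [-2.87, 2.87]. Speed limits (rad/s): [2.22, 2.22, 2.79, 3.14, 3.14, 3.14].

## Interface

Orientations are given as a unit quaternion [w, x, y, z].
In Python, from workcell import get_obs, camera, job_done, pinch_z gives the robot as it stands.
- The arm moves only by the tool carry_out, never from a script. Its argument "motion" is a list of rows, each an object of numbers: "dx", "dy", "dz": the shift along the tool's x, y, z in mm; "rx", "ry", "rz": the turn, a rotation vector about the tool's x, y, z in degrees; "hand": the closure, from -1 (fully open) to 1 (shut), so that 0 is half open. A call has 1 to 10 rows; each row is the pose to reach, as a shift and turn from the pose measured when the call began, along the tool's axes at that moment; what a row does not reach only later rows make up. A row lasts 1/10 s, in which the tool goes at most 50 mm and 8.59 degrees, less where a joint would pass 70% of its speed; a pose out of reach is approached as far as the arm can. A call with a gripper value outside its range is refused whole. The fingers move at their own pace and stop on an object; the grip force is fixed at half the most. Time passes only in rows, so rows that repeat a pose let the fingers close. It gives the time, the measured TCP pose, the force and the opening at its end, in the units of the state.
- get_obs(): the state, without advancing time (a new reading comes with each control period).
- camera(name): name is "scene" or "top" or "wrist"; returns a dict with "image" (384x512x3 uint8, red, green, blue), "camera_matrix" (3x3 intrinsics, pixels), "rvec" (rotation vector, rad) and "tvec" (3), from world to camera coordinates, as OpenCV has them. Camera axes: x right, y down, z forward; pixel columns grow to the right and rows downward; lengths in m; the calibration is good to about 2 mm. A picture is of the moment at which its call begins. There is no depth.
- job_done(): hands the job in, once; it reports no verdict.
The state is a dict: "clock": time; "qpos": joint angles; "joint_vel": joint speeds; "effort": joint torques, N m; "position": TCP position; "eef_rot": TCP orientation; "force": force on the tool from outside, world axes, zero at the start; "moment": the same for the moment, N m; "grip_width": finger opening in m.
Only numpy, scipy, OpenCV 4.12 (cv2) and the standard library are available. Lean on these libraries where they do the work, as an engineer would, in place of code of your own. Each camera call takes 0.05 s, during which the arm holds its last target. There are 200 camera calls.

## Working session

There is one attempt and no reset: what is moved stays moved. The work goes in short steps, Python scripts to look and compute and a tool call to move; the robot and the scene stay as the last step left them, time stands still between calls to the robot, and variables do not carry over. Pictures are saved under pics/ and viewed, about 8 in all and at most 12, crops included, and the job is handed in when it is done.

Besides the shell and the picture viewer there is one more tool, called after "Emit:" by a JSON object that holds its "method" and its "body", one argument or row to a line. carry_out: Moves the arm, as the interface text tells. Its arguments: {"type":"object","properties":{"motion":{"type":"array"}},"required":["motion"]}

```bash
mkdir -p pics; ls; cat > h.py <<'E'
import numpy as np, cv2
from workcell import get_obs, camera, job_done, pinch_z
from scipy.spatial.transform import Rotation as R
import pickle
def snap(n,tag):
    c=camera(n); pickle.dump(c,open(f'pics/{tag}.pkl','wb')); return c
def save(img,tag): cv2.imwrite(f'pics/{tag}.png',cv2.cvtColor(img,cv2.COLOR_RGB2BGR))
def load(tag): return pickle.load(open(f'pics/{tag}.pkl','rb'))
def P(c): return np.array(c['camera_matrix']),cv2.Rodrigues(np.array(c['rvec'],float))[0],np.array(c['tvec'],float).ravel()
def ray(c,uv):
    K,Rm,t=P(c); d=Rm.T@np.linalg.inv(K)@np.array([*uv,1.]); return -Rm.T@t,d/np.linalg.norm(d)
def atz(c,uv,z): o,d=ray(c,uv); return o+d*(z-o[2])/d[2]
def tri(*prs):
    A=np.zeros((3,3));b=np.zeros(3)
    for c,uv in prs:
        o,d=ray(c,uv);M=np.eye(3)-np.outer(d,d);A+=M;b+=M@o
    p=np.linalg.solve(A,b)
    return p,[np.linalg.norm((np.eye(3)-np.outer(d,d))@(p-o)) for o,d in (ray(c,uv) for c,uv in prs)]
def proj(c,X):
    return cv2.projectPoints(np.atleast_2d(np.array(X,float)),np.array(c['rvec'],float),np.array(c['tvec'],float),np.array(c['camera_matrix'],float),None)[0][:,0]
def tool():
    s=get_obs(); q=s['eef_rot']; return np.array(s['position']),R.from_quat([q[1],q[2],q[3],q[0]])
def rel(p,Rt):
    p0,R0=tool(); return R0.inv().apply(np.array(p)-p0)*1000,(R0.inv()*Rt).as_rotvec(degrees=True)
E
python3 - <<'E'
from h import *
print(get_obs(),pinch_z)
for n in('scene','top','wrist'):
    c=snap(n,n+'0'); print(n,ray(c,(256,192)))
a=load('scene0')['image'];b=load('top0')['image']
save(cv2.resize(load('top0')['image'],(800,600),interpolation=cv2.INTER_CUBIC),'top0')
save(cv2.resize(a,(800,600),interpolation=cv2.INTER_CUBIC),'scene0')
E
```

```text
pics
{'clock': 0.0, 'qpos': array([ 1.05939147e+00,  3.51282400e-01,  1.65242775e+00,  4.50184382e-06,
        1.13911162e+00, -8.46108700e-02]), 'joint_vel': array([-0.00021495,  0.00226031, -0.00048402, -0.00069684,  0.00028565,
        0.00245916]), 'effort': array([-3.54586618e-04, -5.06109631e+01, -2.91398978e+01, -1.11889390e-04,
        4.69038903e-03, -4.94026835e-05]), 'position': array([0.22749076, 0.50037752, 0.23073175]), 'eef_rot': array([ 2.86003844e-04,  8.40819745e-01,  5.41314861e-01, -5.43952721e-04]), 'force': array([ 0.67662125, -0.22574797, -0.21993071]), 'moment': array([-0.02974289,  0.03825528,  0.00179845]), 'grip_width': 0.08507819356800346} 0.0187
scene (array([ 1.25993586, -0.00587866,  1.01415339]), array([-0.56305055,  0.01387922, -0.8263059 ]))
top (array([0.45740871, 0.02290336, 1.1091102 ]), array([ 0.16552122,  0.00932056, -0.98616218]))
wrist (array([0.1664183 , 0.52898701, 0.3731297 ]), array([ 0.25151248, -0.12733671, -0.9594409 ]))
```

View pics/top0.png

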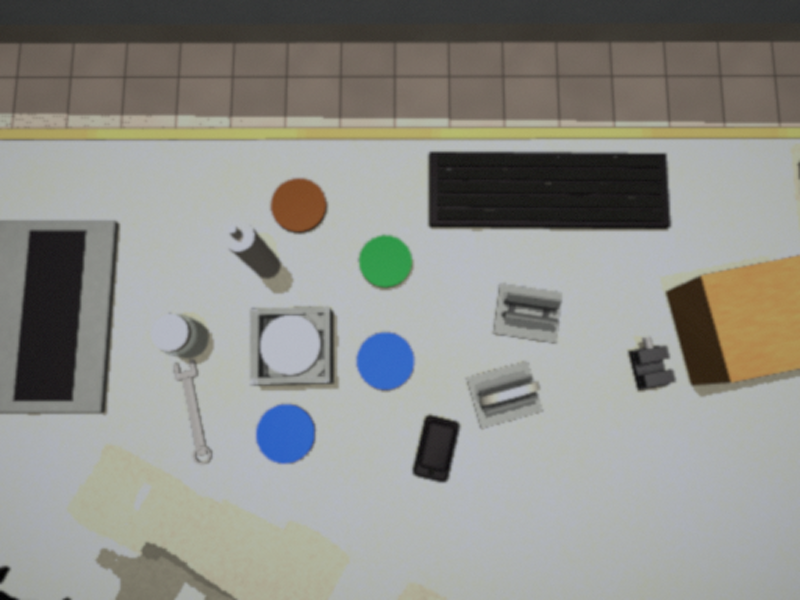

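View pics/scene0.png

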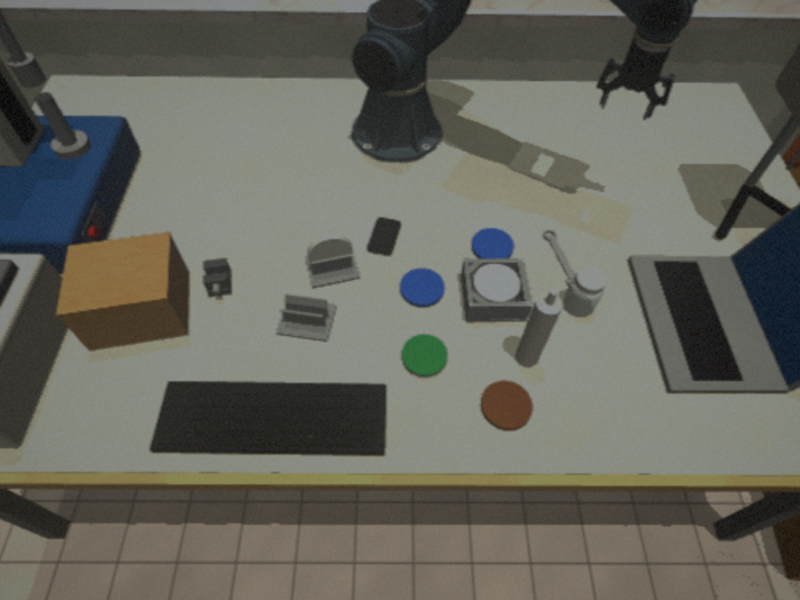

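Candidates for the disc (top picture, 800-wide): silver disc in the grey nest (290,345), which I choose; blue (385,360) and (286,433); brown (299,205); green petri (386,262); stored silver disc on edge (508,393). Empty stand (527,312), full stand (505,394). Next, close crops.

```bash
python3 - <<'E'
from h import *
t=load('top0');s=load('scene0')
def crop(c,x,y,w,h,k): return cv2.resize(c['image'][y:y+h,x:x+w],(w*k,h*k),interpolation=cv2.INTER_CUBIC)
# nest & stands, 400x300 tiles, 5x of 80x60
T=np.vstack([np.hstack([crop(t,145,190,80,60,5),crop(s,280,155,80,60,5)]),
             np.hstack([crop(t,290,175,80,100,3)[:300,:240],np.zeros((300,80,3),np.uint8),crop(s,170,145,80,100,3)[:300],np.zeros((300,240,3),np.uint8)])])
save(T,'crop0'); print(T.shape)
E
```

```text
(600, 800, 3)
```

View pics/crop0.png

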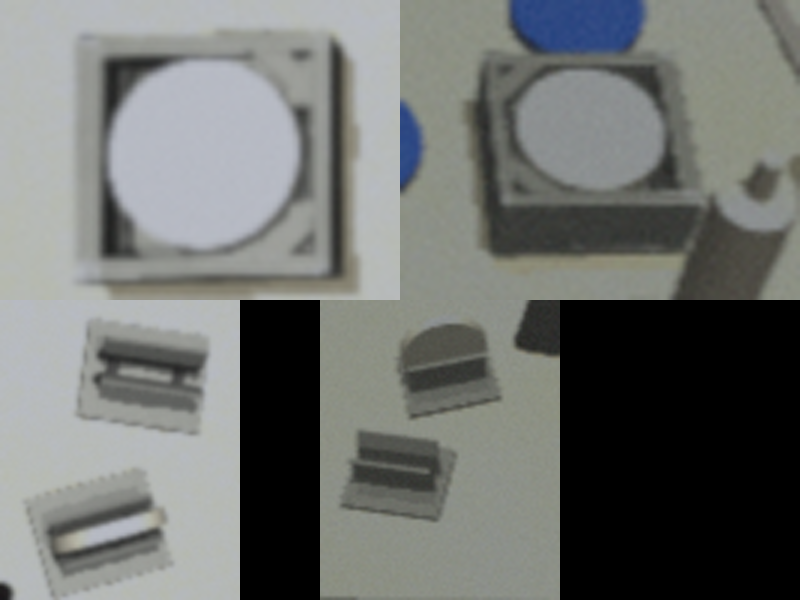

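```bash
cat > m.py <<'E'
from h import *
t=load('top0');s=load('scene0')
T5=lambda u,v:(145+(u+.5)/5-.5,190+(v+.5)/5-.5)
S5=lambda u,v:(280+(u-400+.5)/5-.5,155+(v+.5)/5-.5)
T3=lambda u,v:(290+(u+.5)/3-.5,175+(v-300+.5)/3-.5)
S3=lambda u,v:(170+(u-320+.5)/3-.5,145+(v-300+.5)/3-.5)
pr=lambda n,x:print(n,np.round(x[0]*1000,1),np.round(np.array(x[1])*1000,1))
C=[]
for n,a,b in [('TL',(78,38),(700,200)),('TR',(330,38),(497,205)),('BR',(333,275),(483,53)),('BL',(78,280),(673,55))]:
    x=tri((t,T5(*a)),(s,S5(*b)));pr(n,x);C.append(atz(t,T5(*a),.062))
C=np.array(C);print(np.round(C*1000),[np.round(np.linalg.norm(C[i]-C[i-1])*1000) for i in range(4)])
pr('disc',tri((t,T5(204,153)),(s,S5(591,129))))
print('empty')
E=[]
for a,b in [((90,320),(438,518)),((210,335),(342,508)),((80,416),(455,450))]:
    pr('',tri((t,T3(*a)),(s,S3(*b))))
for q in [[(90,320),(210,335),(198,432),(80,416)],[(25,500),(143,470),(172,565),(57,595)]]:
    E=np.array([atz(t,T3(*a),.008) for a in q]);m=E.mean(0)
    d1=E[1]+E[2]-E[0]-E[3]; d2=E[0]+E[1]-E[2]-E[3]
    print(np.round(E*1000),np.round(m*1000),np.linalg.norm(d1)/2,np.linalg.norm(d2)/2,np.degrees([np.arctan2(-d1[0],d1[1]*-1*-1) ,np.arctan2(d1[1],d1[0]),np.arctan2(d2[1],d2[0])]))
d=(C[0]+C[3]-C[1]-C[2]);e=C[0]+C[1]-C[2]-C[3];print('nest yaw',np.degrees([np.arctan2(d[1],d[0]),np.arctan2(e[1],e[0])]),C.mean(0))
E
python3 m.py
```

```text
TL [619.1 281.3  62.8] [0.8 0.8]
TR [620.2 150.6  56.6] [1. 1.]
BR [496.9 147.8  59.7] [0.5 0.5]
BL [494.3 279.6  56.2] [0.6 0.6]
[[619. 282.  62.]
 [619. 151.  62.]
 [497. 147.  62.]
 [494. 278.  62.]] [np.float64(125.0), np.float64(131.0), np.float64(123.0), np.float64(130.0)]
disc [559.7 216.1  58.2] [0.5 0.5]
empty
 [ 672.9 -142.5    3.4] [0.2 0.2]
 [ 659.4 -251.     0.7] [1.8 1.8]
 [ 584.  -130.6    4.1] [0.6 0.6]
[[ 672. -142.    8.]
 [ 658. -251.    8.]
 [ 569. -237.    8.]
 [ 584. -131.    8.]] [ 621. -190.    8.] 0.10865839756780825 0.08963891725612472 [172.49619519 -97.50380481  -8.06884731]
[[ 508.  -80.    8.]
 [ 535. -186.    8.]
 [ 451. -210.    8.]
 [ 424. -107.    8.]] [ 479. -146.    8.] 0.1078080333345452 0.08765189592274675 [-165.68311984  -75.68311984   16.71731818]
nest yaw [90.60563635  2.01077126] [0.55738818 0.21446396 0.062     ]
```

```bash
cat >> h.py <<'E'
def Rtool(x,z):
    x=np.array(x,float);z=np.array(z,float);z/=np.linalg.norm(z);x-=z*(x@z);x/=np.linalg.norm(x)
    return R.from_matrix(np.c_[x,np.cross(z,x),z])
def hd(a): a=np.radians(a); return np.array([np.cos(a),np.sin(a),0])
E
python3 - <<'E'
from h import *
t=load('top0')
k=512/800
for n,p,z in [('cart base',(270,272),0),('cart top',(240,240),.235),('jar top',(172,334),.1)]: print(n,atz(t,(p[0]*k,p[1]*k),z))
print(rel([.5565,.2505,.21],Rtool(hd(1),[0,0,-1])))
E
```

```text
cart base [0.694036   0.26506898 0.        ]
cart top [0.69014069 0.25783476 0.235     ]
jar top [0.57154536 0.39659861 0.1       ]
(array([-91.35173917, 402.92044284,  20.93480232]), array([2.52035430e-02, 4.76010383e-02, 6.45468215e+01]))
```

Emit:
{"method": "carry_out", "body": {
  "motion": [
    {"dx": -91,"dy": 403,"dz": 21,"rz": 64.5,"hand": 1},
    {"dx": -91,"dy": 403,"dz": 21,"rz": 64.5,"hand": 1},
    {"dx": -91,"dy": 403,"dz": 21,"rz": 64.5,"hand": 1},
    {"dx": -91,"dy": 403,"dz": 21,"rz": 64.5,"hand": 1},
    {"dx": -91,"dy": 403,"dz": 21,"rz": 64.5,"hand": 1},
    {"dx": -91,"dy": 403,"dz": 21,"rz": 64.5,"hand": 1},
    {"dx": -91,"dy": 403,"dz": 21,"rz": 64.5,"hand": 1},
    {"dx": -91,"dy": 403,"dz": 21,"rz": 64.5,"hand": 1},
    {"dx": -91,"dy": 403,"dz": 21,"rz": 64.5,"hand": 1},
    {"dx": -91,"dy": 403,"dz": 21,"rz": 64.5,"hand": 1}
  ]
}}

```text
schema error: expected keys dx, dy, dz, rx, ry, rz, hand
```

```bash
python3 - <<'E'
from h import *
c=snap('wrist','w1'); save(cv2.resize(c['image'],(800,600),interpolation=cv2.INTER_CUBIC),'w1')
print(get_obs())
E
```

```text
{'clock': 0.2, 'qpos': array([ 1.05938000e+00,  3.51007644e-01,  1.65217451e+00, -1.84113740e-06,
        1.13910447e+00, -8.46140389e-02]), 'joint_vel': array([ 0.0004291 , -0.00097848, -0.00107851,  0.00013321, -0.00071027,
        0.00186845]), 'effort': array([ 3.32887407e-05, -5.05869555e+01, -2.91302454e+01, -2.18585956e-04,
        3.48786685e-03, -1.11389110e-05]), 'position': array([0.22756266, 0.50048968, 0.23097852]), 'eef_rot': array([ 1.63237302e-04,  8.40821381e-01,  5.41312558e-01, -3.06191662e-04]), 'force': array([-0.96262875, -1.08043768, -0.15660599]), 'moment': array([-0.01672074, -0.00185923,  0.0077288 ]), 'grip_width': 0.08526196309090764}
```

View pics/w1.png

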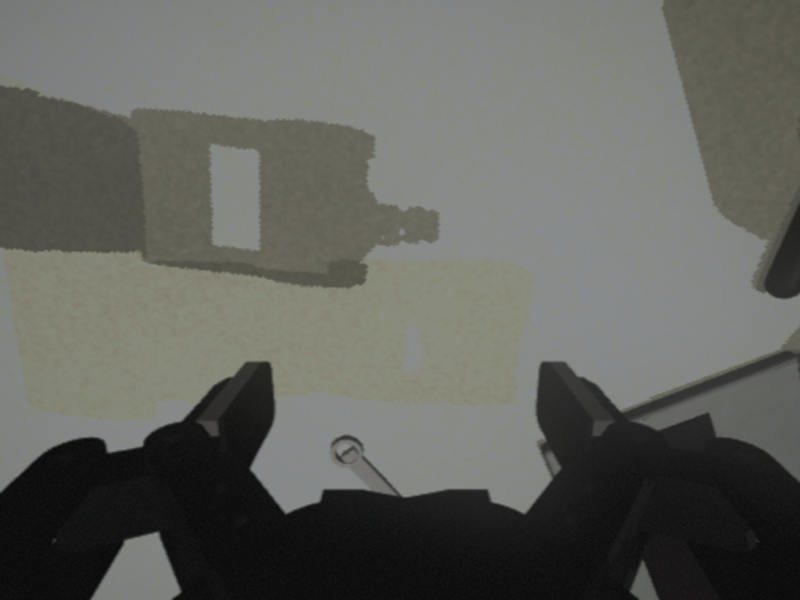

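The move was refused because each row needs all seven keys. The picture shows only the start pose: wrench at (350,450) and the shadow of the arm. Resending complete rows, with the hand placed so the nest will be in clear view.

Emit:
{"method": "carry_out", "body": {
  "motion": [
    {"dx": -137,"dy": 424,"dz": -10,"rx": 0,"ry": 0,"rz": 64.5,"hand": 1},
    {"dx": -137,"dy": 424,"dz": -10,"rx": 0,"ry": 0,"rz": 64.5,"hand": 1},
    {"dx": -137,"dy": 424,"dz": -10,"rx": 0,"ry": 0,"rz": 64.5,"hand": 1},
    {"dx": -137,"dy": 424,"dz": -10,"rx": 0,"ry": 0,"rz": 64.5,"hand": 1},
    {"dx": -137,"dy": 424,"dz": -10,"rx": 0,"ry": 0,"rz": 64.5,"hand": 1},
    {"dx": -137,"dy": 424,"dz": -10,"rx": 0,"ry": 0,"rz": 64.5,"hand": 1},
    {"dx": -137,"dy": 424,"dz": -10,"rx": 0,"ry": 0,"rz": 64.5,"hand": 1},
    {"dx": -137,"dy": 424,"dz": -10,"rx": 0,"ry": 0,"rz": 64.5,"hand": 1},
    {"dx": -137,"dy": 424,"dz": -10,"rx": 0,"ry": 0,"rz": 64.5,"hand": 1},
    {"dx": -137,"dy": 424,"dz": -10,"rx": 0,"ry": 0,"rz": 64.5,"hand": 1}
  ]
}}

```text
clock: 1.2
position: [0.5598, 0.1966, 0.2407]
eef_rot: [0.001, 1.0, 0.007, 0.0]
force: [-1.4, -0.1, -0.0]
grip_width: 0.0002
```

```bash
python3 - <<'E'
from h import *
c=snap('wrist','w1'); save(cv2.resize(c['image'],(800,600),interpolation=cv2.INTER_CUBIC),'w1b')
p,r=tool();print(p)
# predicted nest corners/tip edge line for check
E
```

```text
[0.55803976 0.19843765 0.24050004]
```

View pics/w1b.png

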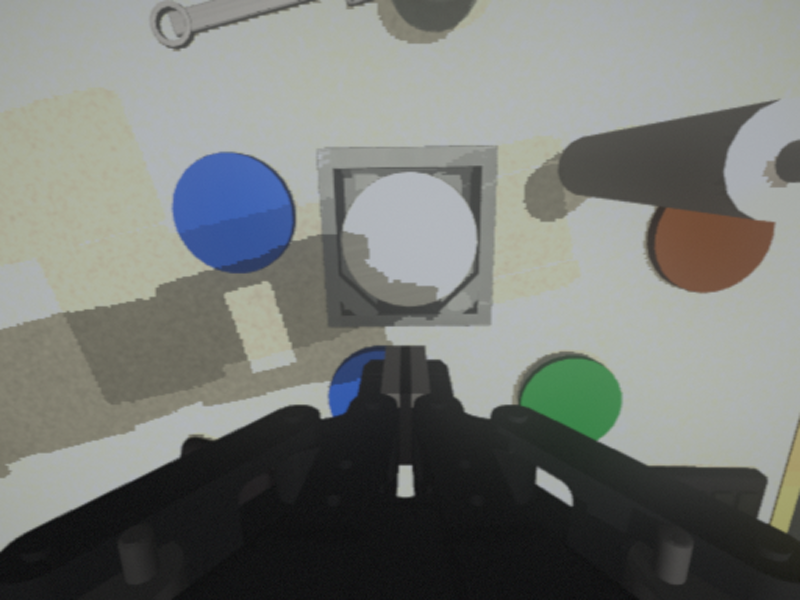

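Wrist picture: nest rim corners at (317,148), (497,147), (490,325) and (328,327); silver disc centre at (409,239), well on the upper (+y) side; a blue look-alike to the left at (233,212).

```bash
python3 - <<'E'
from h import *
c=load('w1');t=load('top0');W=lambda u,v:((u+.5)*.64-.5,(v+.5)*.64-.5)
q=[(317,148),(497,147),(490,325),(328,327)]
C=np.array([atz(c,W(*a),.062) for a in q]);print(np.round(C*1000,1),[np.linalg.norm(C[i]-C[i-1]) for i in range(4)])
m=C.mean(0);e=C[0]+C[1]-C[2]-C[3];f=C[1]+C[2]-C[0]-C[3];print(m,np.degrees([np.arctan2(e[1],e[0]),np.arctan2(f[1],f[0])]))
print('disc',atz(c,W(409,239),.062),tri((c,W(409,239)),(t,(185.4,220.2))))
print('tri TL,TR', tri((c,W(497,147)),(t,(145+78.5/5-.5,190+38.5/5-.5))))
th=91; p=np.array([.5575,.2205,0])+0.03*hd(th);p[2]=.09
print(p,rel(p,Rtool(hd(1),[0,0,-1])))
E
```

```text
[[498.  279.2  62. ]
 [622.5 281.4  62. ]
 [626.1 151.1  62. ]
 [501.2 147.9  62. ]] [np.float64(0.13132287024601322), np.float64(0.12448501203900794), np.float64(0.13034811448614086), np.float64(0.12490175791130204)]
[0.56195632 0.21489353 0.062     ] [91.47536743  1.26949687]
disc [0.56264849 0.21680675 0.062     ] (array([0.56139184, 0.21598886, 0.05414394]), [np.float64(0.0013871066558935551), np.float64(0.001387106655893878)])
tri TL,TR (array([0.61947894, 0.28069239, 0.07009426]), [np.float64(0.0014322501183126354), np.float64(0.0014322501183128124)])
[0.55697643 0.25049543 0.09      ] (array([ -0.15634014, -52.18530644, 150.45954176]), array([ 0.04465501,  0.04890433, -0.1430483 ]))
```

Emit:
{"method": "carry_out", "body": {
  "motion": [
    {"dx": 1,"dy": -52,"dz": 50,"rx": 0,"ry": 0,"rz": 0,"hand": 1},
    {"dx": 1,"dy": -52,"dz": 100,"rx": 0,"ry": 0,"rz": 0,"hand": 1},
    {"dx": 1,"dy": -52,"dz": 145,"rx": 0,"ry": 0,"rz": 0,"hand": 1},
    {"dx": 1,"dy": -52,"dz": 168,"rx": 0,"ry": 0,"rz": 0,"hand": 1},
    {"dx": 1,"dy": -52,"dz": 168,"rx": 0,"ry": 0,"rz": 0,"hand": 1},
    {"dx": 1,"dy": -52,"dz": 168,"rx": 0,"ry": 0,"rz": 0,"hand": 1}
  ]
}}

```text
clock: 1.85
position: [0.5579, 0.251, 0.0734]
eef_rot: [0.0, 1.0, 0.008, -0.0]
force: [0.8, 0.2, 0.2]
grip_width: 0.0001
```

Emit:
{"method": "carry_out", "body": {
  "motion": [
    {"dx": 0,"dy": 0,"dz": 10,"rx": 0,"ry": 0,"rz": 0,"hand": 1},
    {"dx": 0,"dy": 0,"dz": 14,"rx": 0,"ry": 0,"rz": 0,"hand": 1},
    {"dx": 0,"dy": 0,"dz": 18,"rx": 0,"ry": 0,"rz": 0,"hand": 1},
    {"dx": 0,"dy": 0,"dz": 22,"rx": 0,"ry": 0,"rz": 0,"hand": 1},
    {"dx": 0,"dy": 0,"dz": 26,"rx": 0,"ry": 0,"rz": 0,"hand": 1},
    {"dx": 0,"dy": 0,"dz": 29,"rx": 0,"ry": 0,"rz": 0,"hand": 1},
    {"dx": 0,"dy": 0,"dz": 32,"rx": 0,"ry": 0,"rz": 0,"hand": 1},
    {"dx": 0,"dy": 0,"dz": 34,"rx": 0,"ry": 0,"rz": 0,"hand": 1},
    {"dx": 0,"dy": 0,"dz": 35,"rx": 0,"ry": 0,"rz": 0,"hand": 1},
    {"dx": 0,"dy": 0,"dz": 35,"rx": 0,"ry": 0,"rz": 0,"hand": 1}
  ]
}}

```text
clock: 2.85
position: [0.5593, 0.2525, 0.0405]
eef_rot: [-0.001, 1.0, 0.008, 0.002]
force: [-0.1, 0.4, -0.3]
grip_width: 0.0003
```

Emit:
{"method": "carry_out", "body": {
  "motion": [
    {"dx": 0,"dy": 0,"dz": -30,"rx": 0,"ry": 0,"rz": 0,"hand": 1},
    {"dx": 0,"dy": 0,"dz": -80,"rx": 0,"ry": 0,"rz": 0,"hand": 1},
    {"dx": 0,"dy": 0,"dz": -130,"rx": 0,"ry": 0,"rz": 0,"hand": 1},
    {"dx": 0,"dy": 0,"dz": -170,"rx": 0,"ry": 0,"rz": 0,"hand": 1},
    {"dx": 0,"dy": 40,"dz": -180,"rx": 0,"ry": 0,"rz": 0,"hand": 0.3},
    {"dx": 0,"dy": 55,"dz": -180,"rx": 0,"ry": 0,"rz": 0,"hand": 0.3},
    {"dx": 0,"dy": 55,"dz": -180,"rx": 0,"ry": 0,"rz": 0,"hand": 0.3},
    {"dx": 0,"dy": 55,"dz": -180,"rx": 0,"ry": 0,"rz": 0,"hand": 0.3}
  ]
}}

```text
clock: 3.65
position: [0.5593, 0.1972, 0.2195]
eef_rot: [-0.001, 1.0, 0.008, 0.001]
force: [0.5, -0.0, -0.1]
grip_width: 0.03
```

```bash
python3 - <<'E'
from h import *
c=snap('wrist','w2');s=snap('scene','s2'); print(tool()[0],get_obs()['grip_width'])
a=cv2.resize(c['image'][80:220,180:340],(640,560),interpolation=cv2.INTER_CUBIC)[:, :400] if 0 else cv2.resize(c['image'][85:215,190:325],(405,390),interpolation=cv2.INTER_CUBIC)
b=cv2.resize(s['image'][155:220,280:345],(390,390),interpolation=cv2.INTER_CUBIC)
save(np.hstack([a,b]),'c2')
E
```

```text
[0.55933852 0.19777993 0.21949604] 0.029881461829937943
```

View pics/c2.png

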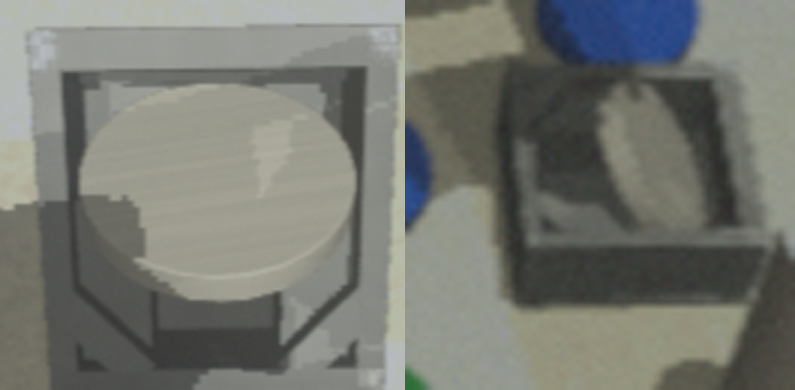

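The disc leans: face ellipse in the wrist crop from (80,185) to (357,185), raised rim (upper face edge) at (218,277), its lower edge at (218,299). The scene crop confirms it stands tilted in the well.

```bash
python3 - <<'E'
from h import *
c=load('w2');s=load('s2')
W=lambda u,v:(190+(u+.5)/3-.5,85+(v+.5)/3-.5);S=lambda u,v:(280+(u-405+.5)/6-.5,155+(v+.5)/6-.5)
for p in [(218,277),(218,299)]:
  for z in (.09,.1): print(p,z,np.round(atz(c,W(*p),z),4))
# nest fit again from this view (front rim corners)
print(tri((c,W(218,277)),(s,S(612,140))))
# fit disc pose by lean/shift: project face circle extremes
tip=np.array([.5594,.2207,.048]);X=hd(91.2);Z=np.array([0,0,1.]);Y=np.cross(Z,X)
for th in (50,54,58,62):
    u=-np.cos(np.radians(th))*X+np.sin(np.radians(th))*Z; n=np.sin(np.radians(th))*X+np.cos(np.radians(th))*Z
    # underside passes through tip edge; top lower... find s: lowest underside rim on well floor z=.008
    s_low=(.048-.008)/np.sin(np.radians(th)); cen=tip+u*(50e-3-s_low)+n*.007
    pts=[cen+u*.05+n*.007,cen+u*.05-n*.007,cen-u*.05+n*.007,cen+Y*.05+n*.007,cen-Y*.05+n*.007]
    w=proj(c,pts);q=proj(s,pts)
    print(th,'edge',np.round(cen+u*.05,4),'low x',((cen-u*.05)-tip)@X,np.round((w-[190,85]+.5)*3).tolist(),np.round((q-[280,155]+.5)*6+[405,0]).tolist())
E
```

```text
(218, 277) 0.09 [0.5629 0.2011 0.09  ]
(218, 277) 0.1 [0.5627 0.2034 0.1   ]
(218, 299) 0.09 [0.563  0.1936 0.09  ]
(218, 299) 0.1 [0.5628 0.1962 0.1   ]
(array([0.56373298, 0.19954802, 0.07856349]), [np.float64(0.0013141394980306876), np.float64(0.001314139498030719)])
50 edge [0.5599 0.1954 0.0891] low x 0.038926296348924014 [[209.0, 281.0], [209.0, 306.0], [208.0, 76.0], [69.0, 170.0], [348.0, 168.0]] [[616.0, 117.0], [594.0, 127.0], [708.0, 197.0], [652.0, 87.0], [675.0, 232.0]]
54 edge [0.5599 0.1967 0.093 ] low x 0.03472482008083911 [[209.0, 279.0], [209.0, 306.0], [208.0, 87.0], [69.0, 174.0], [348.0, 172.0]] [[620.0, 113.0], [597.0, 122.0], [701.0, 198.0], [650.0, 86.0], [673.0, 231.0]]
58 edge [0.5599 0.1986 0.0965] low x 0.030931110749468076 [[209.0, 274.0], [209.0, 304.0], [208.0, 96.0], [68.0, 176.0], [349.0, 174.0]] [[625.0, 109.0], [601.0, 118.0], [694.0, 199.0], [649.0, 85.0], [673.0, 230.0]]
62 edge [0.5598 0.2012 0.0996] low x 0.02744901041647162 [[209.0, 267.0], [209.0, 300.0], [208.0, 104.0], [68.0, 177.0], [349.0, 175.0]] [[631.0, 106.0], [606.0, 114.0], [688.0, 199.0], [649.0, 84.0], [672.0, 229.0]]
```

```bash
cat > g.py <<'E'
from h import *
import sys
X=hd(91.2);Z=np.array([0,0,1.]);th=np.radians(54)
u=-np.cos(th)*X+np.sin(th)*Z;n=np.sin(th)*X+np.cos(th)*Z
edge=np.array([.562,.1975,.093])+0*n
Rg=Rtool(n,-u)
E
python3 - <<'E'
from g import *
cen=edge
for d in (.05,.0,-.03): 
    a,b=rel(cen+u*d,Rg);print(d,cen+u*d,np.round(a,1),np.round(b,1))
print(get_obs()['qpos'])
E
```

```text
0.05 [0.56261548 0.16811718 0.13345085] [ 2.6 29.8 86. ] [ 28.3  28.  -87. ]
0.0 [0.562  0.1975 0.093 ] [  2.4   0.5 126.5] [ 28.3  28.  -87. ]
-0.03 [0.56163071 0.21512969 0.06872949] [  2.3 -17.1 150.8] [ 28.3  28.  -87. ]
[2.60920386e-01 4.39811455e-01 1.54980831e+00 1.21251396e-03
 1.14992455e+00 2.44144932e-01]
```

Emit:
{"method": "carry_out", "body": {
  "motion": [
    {"dx": 3,"dy": 30,"dz": 0,"rx": 28.3,"ry": 28,"rz": -87,"hand": 0.15},
    {"dx": 3,"dy": 30,"dz": 0,"rx": 28.3,"ry": 28,"rz": -87,"hand": 0.15},
    {"dx": 3,"dy": 30,"dz": 0,"rx": 28.3,"ry": 28,"rz": -87,"hand": 0.15},
    {"dx": 3,"dy": 30,"dz": 0,"rx": 28.3,"ry": 28,"rz": -87,"hand": 0.15},
    {"dx": 3,"dy": 30,"dz": 10,"rx": 28.3,"ry": 28,"rz": -87,"hand": 0.15},
    {"dx": 3,"dy": 30,"dz": 20,"rx": 28.3,"ry": 28,"rz": -87,"hand": 0.15},
    {"dx": 3,"dy": 30,"dz": 30,"rx": 28.3,"ry": 28,"rz": -87,"hand": 0.15},
    {"dx": 3,"dy": 30,"dz": 40,"rx": 28.3,"ry": 28,"rz": -87,"hand": 0.15},
    {"dx": 3,"dy": 30,"dz": 50,"rx": 28.3,"ry": 28,"rz": -87,"hand": 0.15},
    {"dx": 3,"dy": 30,"dz": 60,"rx": 28.3,"ry": 28,"rz": -87,"hand": 0.15}
  ]
}}

```text
clock: 4.75
position: [0.5627, 0.1687, 0.1586]
eef_rot: [-0.202, 0.731, 0.622, 0.198]
force: [0.0, 0.1, 0.3]
grip_width: 0.0364
```

```bash
python3 - <<'E'
from g import *
for d in (.05,.0,-.03): 
    a,b=rel(edge+u*d,Rg);print(d,np.round(a,1),np.round(b,1))
print(get_obs()['qpos'])
E
```

```text
0.05 [-14.1   1.3  20.8] [ 3.   3.  -9.5]
0.0 [-11.7  -1.6  70.7] [ 3.   3.  -9.5]
-0.03 [-10.2  -3.3 100.6] [ 3.   3.  -9.5]
[-0.03831419  0.50204657  1.7417578   0.69765354  1.00450738 -1.86519685]
```

Emit:
{"method": "carry_out", "body": {
  "motion": [
    {"dx": -14,"dy": 1,"dz": 21,"rx": 3,"ry": 3,"rz": -9.5,"hand": 0.15},
    {"dx": -14,"dy": 1,"dz": 21,"rx": 3,"ry": 3,"rz": -9.5,"hand": 0.15},
    {"dx": -13,"dy": 0,"dz": 46,"rx": 3,"ry": 3,"rz": -9.5,"hand": 0.15},
    {"dx": -13,"dy": 0,"dz": 46,"rx": 3,"ry": 3,"rz": -9.5,"hand": 0.15}
  ]
}}

```text
clock: 5.15
position: [0.5609, 0.1842, 0.1103]
eef_rot: [-0.222, 0.666, 0.679, 0.215]
force: [-0.3, -0.0, 0.4]
grip_width: 0.0364
```

```bash
python3 - <<'E'
from g import *
for d in (.0,-.03): 
    a,b=rel(edge+u*d,Rg);print(d,np.round(a,1),np.round(b,1))
print(get_obs()['qpos'])
c=snap('wrist','w3');print(proj(c,[edge,edge+n*.007,edge-n*.007]))
save(cv2.resize(c['image'],(800,600),interpolation=cv2.INTER_CUBIC),'w3')
E
```

```text
0.0 [ 0.6  1.4 21.8] [-0.2  0.  -0.1]
-0.03 [ 0.6  1.6 51.8] [-0.2  0.  -0.1]
[-0.03171676  0.60770197  1.73339987  0.76983819  1.00241379 -2.11805837]
[[259.58267933 223.27589451]
 [270.7917089  223.24663954]
 [248.37401396 223.30514852]]
```

View pics/w3.png

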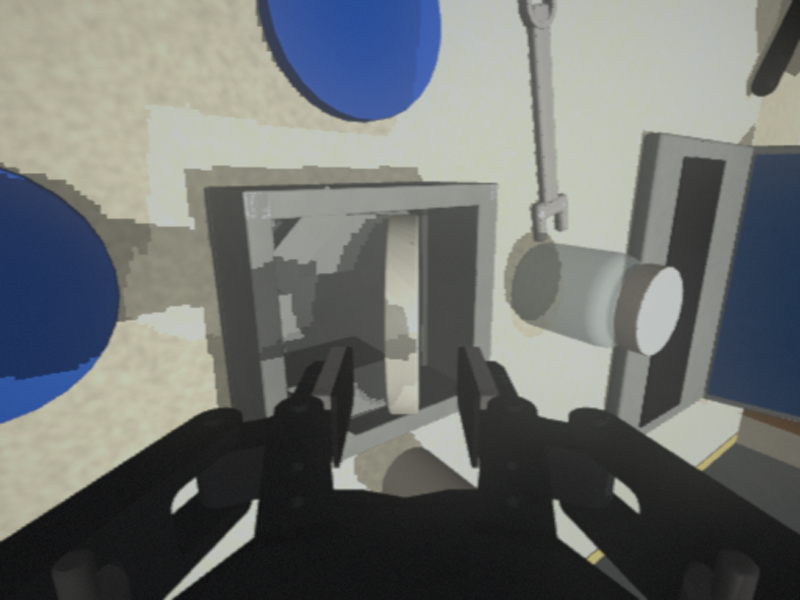

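The rim appears edge-on at (387–419, 213–412), midway between the fingers at (340,400) and (472,400), and matches the predicted edge point (406,349). Going in.

Emit:
{"method": "carry_out", "body": {
  "motion": [
    {"dx": 0,"dy": 1,"dz": 18,"rx": 0,"ry": 0,"rz": 0,"hand": 0.15},
    {"dx": 0,"dy": 1,"dz": 35,"rx": 0,"ry": 0,"rz": 0,"hand": 0.15},
    {"dx": 0,"dy": 1,"dz": 51,"rx": 0,"ry": 0,"rz": 0,"hand": 0.15},
    {"dx": 0,"dy": 1,"dz": 51,"rx": 0,"ry": 0,"rz": 0,"hand": 0.15},
    {"dx": 0,"dy": 1,"dz": 51,"rx": 0,"ry": 0,"rz": 0,"hand": 0.15}
  ]
}}

```text
clock: 5.7
position: [0.5615, 0.214, 0.0702]
eef_rot: [-0.222, 0.665, 0.68, 0.215]
force: [0.5, -0.5, 0.1]
grip_width: 0.0365
```

Emit:
{"method": "carry_out", "body": {
  "motion": [
    {"dx": 0,"dy": 0,"dz": 0,"rx": 0,"ry": 0,"rz": 0,"hand": 1},
    {"dx": 0,"dy": 0,"dz": 0,"rx": 0,"ry": 0,"rz": 0,"hand": 1},
    {"dx": 0,"dy": 0,"dz": 0,"rx": 0,"ry": 0,"rz": 0,"hand": 1},
    {"dx": 0,"dy": 0,"dz": 0,"rx": 0,"ry": 0,"rz": 0,"hand": 1},
    {"dx": 0,"dy": 0,"dz": 0,"rx": 0,"ry": 0,"rz": 0,"hand": 1},
    {"dx": 0,"dy": 0,"dz": 0,"rx": 0,"ry": 0,"rz": 0,"hand": 1}
  ]
}}

```text
clock: 6.3
position: [0.5618, 0.2138, 0.0705]
eef_rot: [-0.222, 0.665, 0.68, 0.215]
force: [-0.5, -1.7, 3.5]
grip_width: 0.0129
```

Emit:
{"method": "carry_out", "body": {
  "motion": [
    {"dx": 1,"dy": 0,"dz": -6,"rx": 0,"ry": 0,"rz": 0,"hand": 1},
    {"dx": 2,"dy": 0,"dz": -15,"rx": 0,"ry": 0,"rz": 0,"hand": 1},
    {"dx": 5,"dy": 0,"dz": -30,"rx": 0,"ry": 0,"rz": 0,"hand": 1},
    {"dx": 10,"dy": 0,"dz": -50,"rx": 0,"ry": 0,"rz": 0,"hand": 1},
    {"dx": 20,"dy": 0,"dz": -75,"rx": 0,"ry": 0,"rz": 0,"hand": 1},
    {"dx": 30,"dy": 0,"dz": -100,"rx": 0,"ry": 0,"rz": 0,"hand": 1},
    {"dx": 45,"dy": 0,"dz": -130,"rx": 0,"ry": 0,"rz": 0,"hand": 1},
    {"dx": 55,"dy": 0,"dz": -150,"rx": 0,"ry": 0,"rz": 0,"hand": 1},
    {"dx": 55,"dy": 0,"dz": -150,"rx": 0,"ry": 0,"rz": 0,"hand": 1}
  ]
}}

```text
clock: 7.2
position: [0.5644, 0.1693, 0.2279]
eef_rot: [-0.219, 0.665, 0.68, 0.217]
force: [0.2, -0.5, -2.5]
grip_width: 0.0129
```

```bash
python3 - <<'E'
from g import *
print(get_obs()['qpos'],get_obs()['force'],get_obs()['grip_width'])
Rp=Rtool(hd(-8),[0,0,-1])
for p in ([.56,.05,.26],[.57,-.06,.27]): print([np.round(x,1) for x in rel(p,Rp)])
E
```

```text
[-0.05763373  0.44196115  1.65986549  0.68249632  1.189364   -1.96207991] [ 0.21831586 -0.52156296 -2.49141431] 0.012947161976351857
[array([-77.7,  -6.9, -96. ]), array([-30.9, -26.5,  95.6])]
[array([-161. ,    0.8, -168.7]), array([-30.9, -26.5,  95.6])]
```

```bash
python3 - <<'E'
from g import *
print([np.round(x,1) for x in rel([.60,-.27,.31],Rtool(hd(-8),[0,0,-1]))])
E
```

```text
[array([-308.1,   26.4, -324.7]), array([-30.9, -26.5,  95.6])]
```

Emit:
{"method": "carry_out", "body": {
  "motion": [
    {"dx": -20,"dy": 2,"dz": -35,"rx": -30.9,"ry": -26.5,"rz": 95.6,"hand": 1},
    {"dx": -50,"dy": 4,"dz": -65,"rx": -30.9,"ry": -26.5,"rz": 95.6,"hand": 1},
    {"dx": -80,"dy": 7,"dz": -95,"rx": -30.9,"ry": -26.5,"rz": 95.6,"hand": 1},
    {"dx": -110,"dy": 10,"dz": -125,"rx": -30.9,"ry": -26.5,"rz": 95.6,"hand": 1},
    {"dx": -140,"dy": 13,"dz": -155,"rx": -30.9,"ry": -26.5,"rz": 95.6,"hand": 1},
    {"dx": -170,"dy": 15,"dz": -190,"rx": -30.9,"ry": -26.5,"rz": 95.6,"hand": 1},
    {"dx": -200,"dy": 18,"dz": -220,"rx": -30.9,"ry": -26.5,"rz": 95.6,"hand": 1},
    {"dx": -230,"dy": 20,"dz": -250,"rx": -30.9,"ry": -26.5,"rz": 95.6,"hand": 1},
    {"dx": -260,"dy": 23,"dz": -280,"rx": -30.9,"ry": -26.5,"rz": 95.6,"hand": 1},
    {"dx": -290,"dy": 25,"dz": -310,"rx": -30.9,"ry": -26.5,"rz": 95.6,"hand": 1}
  ]
}}

```text
clock: 8.2
position: [0.5974, -0.2484, 0.308]
eef_rot: [-0.043, 0.996, 0.071, 0.041]
force: [0.6, -0.9, -2.5]
grip_width: 0.0128
```

```bash
python3 - <<'E'
from g import *
print([np.round(x,1) for x in rel([.60,-.27,.31],Rtool(hd(-8),[0,0,-1]))],get_obs()['qpos'])
E
```

```text
[array([-0.3, 21.5, -3.8]), array([-5.3, -4.4, 16.2])] [-0.51450944  0.4574317   1.3086666   0.12111878  1.35603919 -0.68219972]
```

Emit:
{"method": "carry_out", "body": {
  "motion": [
    {"dx": 0,"dy": 21,"dz": -4,"rx": -5.3,"ry": -4.4,"rz": 16.2,"hand": 1},
    {"dx": 0,"dy": 21,"dz": -4,"rx": -5.3,"ry": -4.4,"rz": 16.2,"hand": 1},
    {"dx": 0,"dy": 21,"dz": -4,"rx": -5.3,"ry": -4.4,"rz": 16.2,"hand": 1},
    {"dx": 0,"dy": 21,"dz": -4,"rx": -5.3,"ry": -4.4,"rz": 16.2,"hand": 1}
  ]
}}

```text
clock: 8.6
position: [0.6, -0.2687, 0.3094]
eef_rot: [-0.001, 0.998, -0.068, -0.0]
force: [0.1, 0.5, -2.2]
grip_width: 0.0128
```

```bash
python3 - <<'E'
from g import *
print(tool()[0],tool()[1].as_matrix().round(3))
c=snap('wrist','w4');save(cv2.resize(c['image'],(800,600),interpolation=cv2.INTER_CUBIC),'w4')
E
```

```text
[ 0.60004614 -0.26874419  0.30935885] [[ 0.991 -0.135 -0.001]
 [-0.135 -0.991  0.002]
 [-0.001 -0.002 -1.   ]]
```

View pics/w4.png

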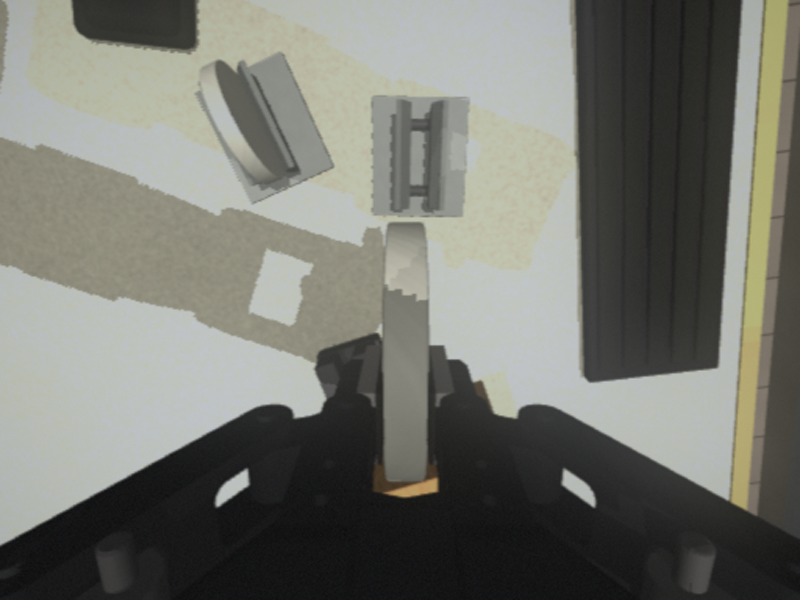

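Stand base corners are (373,96), (470,97), (464,216) and (372,216); its bars lie at (420,125) and (420,190). The full stand is to the left at (262,125). The held disc is centred at column 406, and its far rim is at (405,224).

```bash
python3 - <<'E'
from g import *
c=load('w4');W=lambda u,v:((u+.5)*.64-.5,(v+.5)*.64-.5)
q=[(373,96),(470,97),(464,216),(372,216)]
E=np.array([atz(c,W(*a),.008) for a in q]);m=E.mean(0);print(np.round(E*1e3,1),m,[np.linalg.norm(E[i]-E[i-1]).round(4) for i in range(4)])
d=E[0]+E[1]-E[2]-E[3];f=E[1]+E[2]-E[0]-E[3];print('y dir',np.degrees(np.arctan2(d[1],d[0])),'x dir',np.degrees(np.arctan2(f[1],f[0])))
for p in [(420,122),(420,190)]: print('bar',atz(c,W(*p),.019))
# two-view check with top: base corner TL top crop = (-?) use centre
t=load('top0');ctr_t=proj(t,m);print('centre in top crop',(ctr_t-[290,175]+.5)*3+[0,300])
p0,r0=tool()
o,dr=ray(c,W(405,224));o=r0.inv().apply(o-p0);dr=r0.inv().apply(dr)
# tangent in tool yz plane
nn=np.array([-dr[2],dr[1]]);nn/=np.linalg.norm(nn)
for zc in (.017,.022,.027):
    # (yc-oy)*nn0+(zc-oz)*nn1=±.05
    print(zc,[((s*.05-(zc-o[2])*nn[1])/nn[0]+o[1]).round(4) for s in(1,-1)])
print('disc rim u at yc-.03',[proj(c,p0+r0.apply([x,-.03,.02]))/.64 for x in(-.007,.007)])
E
```

```text
[[ 588.7 -129.7    8. ]
 [ 677.9 -142.9    8. ]
 [ 661.3 -251.1    8. ]
 [ 570.6 -238.7    8. ]] [ 0.62465898 -0.19060001  0.008     ] [np.float64(0.1104), np.float64(0.0902), np.float64(0.1095), np.float64(0.0916)]
y dir 80.91771187818638 x dir -8.097223670040238
bar [ 0.62863812 -0.15924373  0.019     ]
bar [ 0.62088398 -0.21968004  0.019     ]
centre in top crop [[145.43480051 371.63810485]]
0.017 [np.float64(-0.1003), np.float64(0.0003)]
0.022 [np.float64(-0.0998), np.float64(0.0009)]
0.027 [np.float64(-0.0992), np.float64(0.0015)]
disc rim u at yc-.03 [array([[385.71767267, 276.20509593]]), array([[422.84515345, 276.18381771]])]
```

```bash
python3 - <<'E'
from g import *
for z in (.30,.15,.082):print([np.round(x,1) for x in rel([.623,-.1893,z],Rtool(hd(-8.3),[0,0,-1]))])
E
```

```text
[array([ 12.1, -82. ,   9.8]), array([-0.1,  0. ,  0.5])]
[array([ 12.1, -81.7, 159.8]), array([-0.1,  0. ,  0.5])]
[array([ 12.2, -81.5, 227.8]), array([-0.1,  0. ,  0.5])]
```

Emit:
{"method": "carry_out", "body": {
  "motion": [
    {"dx": 6,"dy": -40,"dz": 5,"rx": 0,"ry": 0,"rz": 0.5,"hand": 1},
    {"dx": 12,"dy": -82,"dz": 20,"rx": 0,"ry": 0,"rz": 0.5,"hand": 1},
    {"dx": 12,"dy": -82,"dz": 60,"rx": 0,"ry": 0,"rz": 0.5,"hand": 1},
    {"dx": 12,"dy": -82,"dz": 105,"rx": 0,"ry": 0,"rz": 0.5,"hand": 1},
    {"dx": 12,"dy": -82,"dz": 140,"rx": 0,"ry": 0,"rz": 0.5,"hand": 1},
    {"dx": 12,"dy": -82,"dz": 160,"rx": 0,"ry": 0,"rz": 0.5,"hand": 1},
    {"dx": 12,"dy": -82,"dz": 160,"rx": 0,"ry": 0,"rz": 0.5,"hand": 1},
    {"dx": 12,"dy": -82,"dz": 160,"rx": 0,"ry": 0,"rz": 0.5,"hand": 1}
  ]
}}

```text
clock: 9.45
position: [0.6231, -0.189, 0.1507]
eef_rot: [-0.001, 0.997, -0.071, 0.0]
force: [0.9, 0.8, -1.7]
grip_width: 0.0134
```

```bash
python3 - <<'E'
from g import *
p,r=tool();print(p,r.as_matrix()[:,0].round(3),get_obs()['force'])
c=snap('wrist','w5');s=snap('scene','s5');t=snap('top','t5')
a=cv2.resize(c['image'][90:310,150:370],(440,440),interpolation=cv2.INTER_CUBIC)
b=cv2.resize(t['image'][170:260,285:375],(360,360),interpolation=cv2.INTER_CUBIC)
b=np.vstack([b,np.zeros((80,360,3),np.uint8)])
save(np.hstack([a,b]),'c5')
E
```

```text
[ 0.62310126 -0.1889939   0.15068447] [ 0.99  -0.142  0.   ] [ 0.85857363  0.82132669 -1.65347887]
```

View pics/c5.png

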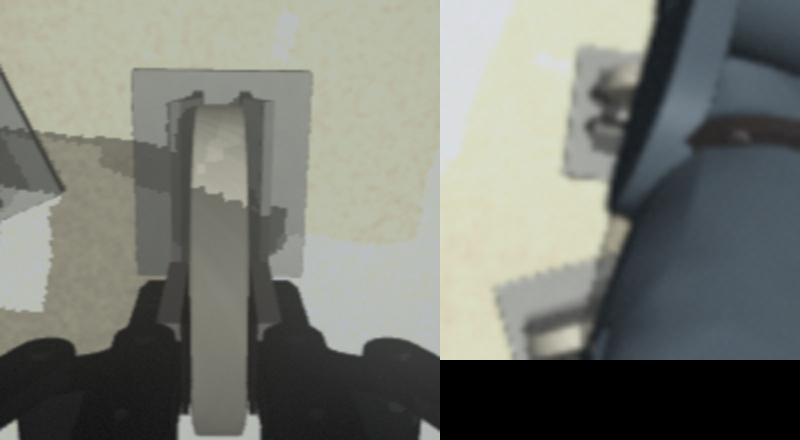

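In the wrist crop the disc sits at columns 193–244 (centre 218.5), while the stand base and flares are centred at 221–223. The disc is therefore about 1–1.5 mm short in tool x. Correcting this and lowering part way.

Emit:
{"method": "carry_out", "body": {
  "motion": [
    {"dx": 1.2,"dy": 0,"dz": 8,"rx": 0,"ry": 0,"rz": 0,"hand": 1},
    {"dx": 1.2,"dy": 0,"dz": 16,"rx": 0,"ry": 0,"rz": 0,"hand": 1},
    {"dx": 1.2,"dy": 0,"dz": 24,"rx": 0,"ry": 0,"rz": 0,"hand": 1},
    {"dx": 1.2,"dy": 0,"dz": 32,"rx": 0,"ry": 0,"rz": 0,"hand": 1},
    {"dx": 1.2,"dy": 0,"dz": 40,"rx": 0,"ry": 0,"rz": 0,"hand": 1},
    {"dx": 1.2,"dy": 0,"dz": 46,"rx": 0,"ry": 0,"rz": 0,"hand": 1},
    {"dx": 1.2,"dy": 0,"dz": 50,"rx": 0,"ry": 0,"rz": 0,"hand": 1},
    {"dx": 1.2,"dy": 0,"dz": 50,"rx": 0,"ry": 0,"rz": 0,"hand": 1}
  ]
}}

```text
clock: 10.4
position: [0.6247, -0.1892, 0.101]
eef_rot: [-0.001, 0.997, -0.072, 0.001]
force: [-1.0, -0.1, -2.7]
grip_width: 0.0129
```

Emit:
{"method": "carry_out", "body": {
  "motion": [
    {"dx": 0,"dy": 0,"dz": 4,"rx": 0,"ry": 0,"rz": 0,"hand": 1},
    {"dx": 0,"dy": 0,"dz": 8,"rx": 0,"ry": 0,"rz": 0,"hand": 1},
    {"dx": 0,"dy": 0,"dz": 11,"rx": 0,"ry": 0,"rz": 0,"hand": 1},
    {"dx": 0,"dy": 0,"dz": 13,"rx": 0,"ry": 0,"rz": 0,"hand": 1},
    {"dx": 0,"dy": 0,"dz": 13,"rx": 0,"ry": 0,"rz": 0,"hand": 1}
  ]
}}

```text
clock: 10.9
position: [0.6246, -0.1891, 0.0877]
eef_rot: [-0.001, 0.997, -0.072, 0.001]
force: [0.1, -0.4, -2.9]
grip_width: 0.0128
```

Emit:
{"method": "carry_out", "body": {
  "motion": [
    {"dx": 0,"dy": 0,"dz": 1,"rx": 0,"ry": 0,"rz": 0,"hand": 1},
    {"dx": 0,"dy": 0,"dz": 2,"rx": 0,"ry": 0,"rz": 0,"hand": 1},
    {"dx": 0,"dy": 0,"dz": 3,"rx": 0,"ry": 0,"rz": 0,"hand": 1},
    {"dx": 0,"dy": 0,"dz": 4,"rx": 0,"ry": 0,"rz": 0,"hand": 1},
    {"dx": 0,"dy": 0,"dz": 4,"rx": 0,"ry": 0,"rz": 0,"hand": 1}
  ]
}}

```text
clock: 11.4
position: [0.6248, -0.1894, 0.084]
eef_rot: [-0.001, 0.997, -0.072, 0.001]
force: [-0.3, -1.1, -1.1]
grip_width: 0.0132
```

Emit:
{"method": "carry_out", "body": {
  "motion": [
    {"dx": 0,"dy": 0,"dz": 1,"rx": 0,"ry": 0,"rz": 0,"hand": 1},
    {"dx": 0,"dy": 0,"dz": 1.5,"rx": 0,"ry": 0,"rz": 0,"hand": 1},
    {"dx": 0,"dy": 0,"dz": 1.5,"rx": 0,"ry": 0,"rz": 0,"hand": 1}
  ]
}}

```text
clock: 11.7
position: [0.6253, -0.1899, 0.0834]
eef_rot: [-0.0, 0.997, -0.072, 0.002]
force: [-1.4, -3.0, 5.0]
grip_width: 0.013
```

Contact: +5 N up, with a slight −y push from the +y bar. I'll yield 1 mm that way and settle.

Emit:
{"method": "carry_out", "body": {
  "motion": [
    {"dx": 0,"dy": 0.5,"dz": 0.5,"rx": 0,"ry": 0,"rz": 0,"hand": 1},
    {"dx": 0,"dy": 1,"dz": 1,"rx": 0,"ry": 0,"rz": 0,"hand": 1},
    {"dx": 0,"dy": 1,"dz": 1,"rx": 0,"ry": 0,"rz": 0,"hand": 1},
    {"dx": 0,"dy": 1,"dz": 1,"rx": 0,"ry": 0,"rz": 0,"hand": 1}
  ]
}}

```text
clock: 12.1
position: [0.6254, -0.1905, 0.0832]
eef_rot: [-0.001, 0.997, -0.072, 0.002]
force: [-3.3, 2.9, 9.2]
grip_width: 0.0129
```

Emit:
{"method": "carry_out", "body": {
  "motion": [
    {"dx": 0,"dy": 0,"dz": 0,"rx": 0,"ry": 0,"rz": 0,"hand": 0.6},
    {"dx": 0,"dy": 0,"dz": 0,"rx": 0,"ry": 0,"rz": 0,"hand": 0.2},
    {"dx": 0,"dy": 0,"dz": 0,"rx": 0,"ry": 0,"rz": 0,"hand": 0.0},
    {"dx": 0,"dy": 0,"dz": 0,"rx": 0,"ry": 0,"rz": 0,"hand": 0.0},
    {"dx": 0,"dy": 0,"dz": 0,"rx": 0,"ry": 0,"rz": 0,"hand": 0.0}
  ]
}}

```text
clock: 12.6
position: [0.6254, -0.1905, 0.0831]
eef_rot: [-0.001, 0.997, -0.072, 0.002]
force: [0.9, 0.5, 0.7]
grip_width: 0.0428
```

Emit:
{"method": "carry_out", "body": {
  "motion": [
    {"dx": 0,"dy": 0,"dz": -15,"rx": 0,"ry": 0,"rz": 0,"hand": 0},
    {"dx": 0,"dy": 0,"dz": -45,"rx": 0,"ry": 0,"rz": 0,"hand": 0},
    {"dx": 0,"dy": 0,"dz": -90,"rx": 0,"ry": 0,"rz": 0,"hand": 0},
    {"dx": 0,"dy": 0,"dz": -140,"rx": 0,"ry": 0,"rz": 0,"hand": 0},
    {"dx": 0,"dy": 0,"dz": -190,"rx": 0,"ry": 0,"rz": 0,"hand": 0},
    {"dx": 0,"dy": 40,"dz": -220,"rx": 0,"ry": 0,"rz": 0,"hand": 0},
    {"dx": 0,"dy": 80,"dz": -230,"rx": 0,"ry": 0,"rz": 0,"hand": 0},
    {"dx": 0,"dy": 80,"dz": -230,"rx": 0,"ry": 0,"rz": 0,"hand": 0}
  ]
}}

```text
clock: 13.4
position: [0.6123, -0.2741, 0.3163]
eef_rot: [0.001, 0.997, -0.074, 0.004]
force: [0.1, -0.0, 0.2]
grip_width: 0.0431
```

```bash
python3 - <<'E'
from g import *
print(tool()[0],get_obs()['force'])
c=snap('wrist','w6');s=snap('scene','s6')
a=cv2.resize(c['image'][0:200,80:330],(375,300),interpolation=cv2.INTER_CUBIC)
b=cv2.resize(s['image'][140:220,165:265],(375,300),interpolation=cv2.INTER_CUBIC)
d=cv2.resize(s['image'],(400,300),interpolation=cv2.INTER_AREA)
save(np.vstack([np.hstack([a,b]),np.hstack([d,np.zeros((300,350,3),np.uint8)])]),'c6')
E
```

```text
[ 0.61233567 -0.27410409  0.31632931] [ 0.07068953 -0.04409485  0.16328641]
```

View pics/c6.png

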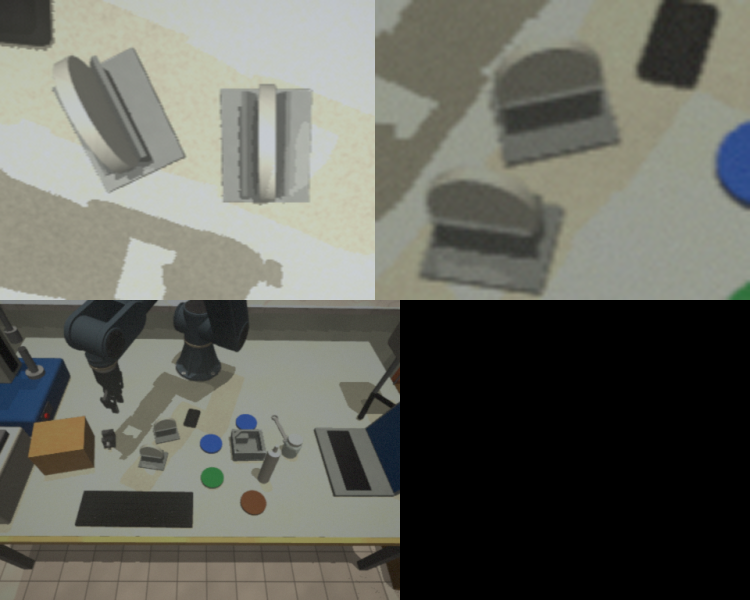

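The disc stands on edge, centred between the cheeks of the formerly empty stand (wrist crop (267,142)), and looks the same as the stored disc in the scene crop. The nest is empty and everything else is in place. Handing in.

```bash
python3 -c "
from h import *
print(job_done())"
```

```text
the job is handed in; nothing more can be done
None
```

The disc now stands on edge in the stand that was empty, and the job was handed in at about 13.5 s of the 53 s allowed.

**What I did:** I pressed the overhanging side with closed fingers, and the disc tipped and stayed leaning by itself. I let go, pinched the raised edge and lifted it out. I lowered it into the stand until it rested on both bars (about 9 N up), then let go and backed away.

**Last checks:**
- The final pictures show the disc upright and centred between the cheeks. The nest is empty, and the stored disc and the other things in view look undisturbed.
- The wrist force read about zero after retreat, and the hand touches nothing.
- The highest force reported at the end of any move was about 10 N.

**Disagreements:**
- **Camera offset:** the wrist and top cameras differed by about 4 mm in x, for both the nest and the stand. At the stand I trusted the position of the disc relative to the stand in the wrist picture, and the disc went in without sideways force.
- **Lean angle:** the disc leaned about 53° in the picture, though the stated wall foot suggested about 58°. The pinch still held.
- **Refused call:** my first move call was refused because its rows lacked some keys, so nothing moved then.

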